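# Turn a stove's flame spreader onto its locating pin and press it home

### The job

The round metal flame spreader was put back on the portable stove after cleaning without being lined up, so it sits too high, on top of the burner's locating pin. With a fingertip, turn the spreader until its notch comes over the pin, then press down on its black centre dome until it is fully home, flat on the burner. Do not lift the spreader or force it; leave the shaker, the spice jar and the lemon near the stove alone, and finish with the hand clear.

Things in the scene. Friction and masses are not known exactly. Their poses are not given: they have to be found in the camera images.
- spreader: Flame spreader: loose grey metal disc, 104 mm across, 12 mm thick, 0.22 kg; on top a black dome and three bright raised ribs, one notch in the rim, below it a collar (40 mm wide, 20 mm deep) in the burner's throat. Origin: centre of the disc's flat underside; z up through the dome, x out through the notch. At the start the notch is 34 to 180 degrees from the pin, either way round.
- rib (a point): Top of the rib opposite the notch, 32 mm from the axis. The three ribs stand radially at 60, 180 and 300 degrees from the notch, from the dome out to 47 mm from the axis; each is 7 mm thick and rises 14 mm above the disc's top face (26 mm above its underside). Pushed sideways on a rib (1 to 2 N) the disc turns about its axis, either way, without end.
- notch (a point): Middle of the notch, level with the disc's underside, 47.5 mm from its axis. The notch is 12 mm wide with parallel sides, open at the rim, 9 mm deep, cut right through the disc: from above a dark gap.
- dome (a point): Centre of the black dome's flat top (20 mm wide; foot 37 mm wide): the place to press. 31 mm above the disc's underside, 5 mm above the ribs' tops. Once the notch is over the pin, pressing here with 7 to 12 N overcomes three sprung balls in the throat and the disc snaps down its last 5 mm.
- pin (a point): Top of the brass locating pin: upright, 6 mm thick, fixed 47.5 mm from the burner's axis, 8.6 mm above the seat. Hidden under the disc at first; the white spark plug just outside the rim (62 mm from the axis, top 10 mm above the seat) stands in line with it. When the notch comes over the pin the disc drops 4 mm by itself and the notch catches on the pin, which stops the turning.
- seat (a point): Centre of the burner's flat seat ring, 86 mm above the worktop (108 mm outer, 42 mm inner width). At home the disc's underside lies on it, origin on this point. At the start the disc rides level on the pin and two hidden studs, its origin 8.6 mm above this point; it fits down in one position only. The stove (200 x 260 mm, top 60 mm up) is fixed; x points away from its knob side.
- pepper: Glass shaker with a grey perforated cap, 44 mm across, 90 mm tall, standing, loose, to the right of or behind the stove. Origin at its underside's centre. To be left alone.
- red_spice: Glass spice jar with a red cap, 45 mm across, 108 mm tall, standing, loose, to the right of or behind the stove. Origin at its underside's centre. To be left alone.
- lemon: Yellow lemon, 71 x 53 x 51 mm, lying, loose, to the right of or behind the stove. Origin at its underside's centre. To be left alone.

How it is judged:
By the outcome, as a careful person would: the job done as asked, in the order asked, and still so for the second after the job is handed in, with the robot touching nothing.
It also fails if it takes over 58 s, if anything falls off the work surface, if the arm or the gripper's body presses on something with over 40 N, if the wrist force passes 120 N, or if a joint passes its speed limit or range.

### The arm

A 6-joint arm with a two-finger parallel gripper is mounted at the origin on a cart in front of the work surface, level with it; the furniture and walls round the work are solid. World frame = base frame: x ahead of the robot, y to its left, z up, the work surface at z = 0. Lengths are in m, angles in degrees, forces in N, time in s.
With the tool pointing down it reaches from about 0.325 to 0.925 m from the base axis. Payload 3.1 kg.
Tool frame: the origin (TCP) lies at the very end of the fingers, on their centre line; the grasp point (between the pads) lies 19 mm behind it; z points along the fingers, y is the direction in which the jaws open and shut (so a half turn about z gives the same grasp; the last joint's range is limited). The gripper opens to 85 mm and grips with 20 to 120 N. Pads are 22 mm wide; open, the fingers measure 114 mm over their backs; the gripper's body (76 mm by 85 mm) begins 54 mm behind the grasp point. The pads swing forward as they close: fully open they stand 13 mm farther back than shut.
Start: joints at [62.556, 12.427, 92.441, -0, 75.132, -6.429], TCP at [0.224, 0.583, 0.231] pointing down, gripper open.
Joint ranges: [-157.48, 157.48], [-44.54, 120.13], [17.64, 146.25], [-64.5, 244.5], [7.68, 150.69], [-147.95, 147.95]. Speed limits (degrees/s): [159.86, 159.86, 180, 180, 180, 180].

### API

Orientations are given as a 3x3 rotation matrix whose columns are the frame's x, y, z axes.
In Python, from plant import arm gives the robot as it stands. The module is installed in compiled form; this text tells all that it offers.
- The arm moves only by the tool step_arm, never from a script. Its arguments are lists of equal length, an entry for each row: "fingers": the finger opening in m, from 0 to 0.0854; "linear": the shift along the tool's x, y, z in m, a list of three; "yaw": the turn about the tool's z in rad. A call has 1 to 10 rows; each row is the pose to reach, as a shift and turn from the pose commanded when the call began, along the tool's axes at that moment; what a row does not reach only later rows make up. A row lasts 1/12 s, in which the tool goes at most 41.7 mm and 7.16 degrees, less where a joint would pass 70% of its speed; a pose out of reach is approached as far as the arm can. A call with a gripper value outside its range is refused whole. The fingers move at their own pace and stop on an object; "grip_force" is the grip in N (left out, the last holds). Time passes only in rows, so rows that repeat a pose let the fingers close. It gives the time, the measured TCP pose, the force and the opening at its end, in the units of the state.
- arm.observe(): the state, without advancing time (a new reading comes with each control period).
- arm.snapshot(name): name is "scene" or "top"; returns (picture, depth): 384x512x3 uint8, red, green, blue; 384x512 float32, m along the optical axis (not along the pixel's ray), 0 where there is no reading.
- arm.camera_params(name): a dict with "camera_matrix" (3x3 intrinsics, pixels), "distortion" ([k1, k2, p1, p2, k3] as OpenCV has them; the pictures are not rectified), "extrinsics" (4x4, takes a point from world to camera coordinates). Camera axes: x right, y down, z forward; pixel columns grow to the right and rows downward; lengths in m; the calibration is good to about 2 mm. A picture is of the moment at which its call begins. camera_params takes no time and is no camera call.
- arm.hand_in(): hands the job in, once; it reports no verdict.
The state is a dict: "time_s": time; "joint_positions": joint angles; "qvel": joint speeds; "joint_torque": joint torques, N m; "ee_pos": TCP position; "tool_rot": TCP orientation; "wrist_force": force on the tool from outside, world axes, zero at the start; "moment": the same for the moment, N m; "gripper_width": opening from 0.0 (shut) to 1.0 (fully open).
Only numpy, scipy, OpenCV 4.12 (cv2) and the standard library are available. Lean on these libraries where they do the work, as an engineer would, in place of code of your own. Each camera call takes 0.05 s, during which the arm holds its last target.

## Working session

There is one attempt and no reset: what is moved stays moved. The work goes in short steps, Python scripts to look and compute and a tool call to move; the robot and the scene stay as the last step left them, time stands still between calls to the robot, and variables do not carry over. Pictures are saved under pics/ and viewed, and the job is handed in when it is done.

Besides the shell and the picture viewer there is one more tool, called after ">>>" by a JSON object that holds its "name" and its "arguments", one argument or row to a line. step_arm: Moves the arm, as the interface text tells. Its arguments: {"type":"object","properties":{"fingers":{"type":"array","items":{"type":"number"}},"linear":{"type":"array","items":{"type":"array","items":{"type":"number"}}},"yaw":{"type":"array","items":{"type":"number"}},"grip_force":{"type":"number"}},"required":["fingers","linear","yaw"]}

```bash
mkdir -p pics; ls; python3 - <<'E'
from plant import arm
import cv2,numpy as np
for n in("scene","top"):
    p,d=arm.snapshot(n); cv2.imwrite(f"pics/{n}0.png",p[:,:,::-1]); np.savez(f"{n}0.npz",p=p,d=d)
    c=arm.camera_params(n); print(n,{k:np.round(np.array(v),4).tolist() for k,v in c.items()})
s=arm.observe(); print(s)
E
```

```text
pics
scene {'camera_matrix': [[456.9219, 0.0, 254.5679], [0.0, 456.9219, 195.1202], [0.0, 0.0, 1.0]], 'distortion': [-0.0453, 0.0, 0.0, 0.0, 0.0], 'extrinsics': [[0.7843, -0.6204, 0.0081, -0.2856], [-0.4169, -0.5366, -0.7337, 0.4082], [0.4595, 0.572, -0.6794, 0.7333], [0.0, 0.0, 0.0, 1.0]]}
top {'camera_matrix': [[417.1983, 0.0, 257.5842], [0.0, 417.1983, 188.7721], [0.0, 0.0, 1.0]], 'distortion': [-0.1496, 0.0, 0.0, 0.0, 0.0], 'extrinsics': [[-0.0186, -0.9998, 0.0012, 0.2118], [-0.9795, 0.018, -0.2006, 0.548], [0.2006, -0.0049, -0.9797, 1.0042], [0.0, 0.0, 0.0, 1.0]]}
{'time_s': 0.1, 'joint_positions': array([ 6.25561201e+01,  1.24749936e+01,  9.25222507e+01, -4.15874622e-04,
        7.51299766e+01, -6.42712317e+00]), 'qvel': array([ 0.09597393, -0.18152037, -0.24871148,  0.03756502,  0.04280555,
        0.1264868 ]), 'joint_torque': array([-1.20269506e-03, -3.98076546e+01, -3.04972851e+01, -2.39981064e-04,
        4.19497796e-03,  4.97293172e-06]), 'ee_pos': array([0.22377102, 0.58276891, 0.2300441 ]), 'tool_rot': array([[-9.33476126e-01,  3.58638101e-01, -1.01712086e-03],
       [ 3.58639462e-01,  9.33474071e-01, -1.97377394e-03],
       [ 2.41585414e-04, -2.20725053e-03, -9.99997535e-01]]), 'wrist_force': array([-0.64184474,  0.03121935,  0.06040954]), 'moment': array([-0.01965479,  0.03744047, -0.00497816]), 'gripper_width': 1.0009700778779989}
```

View pics/scene0.png

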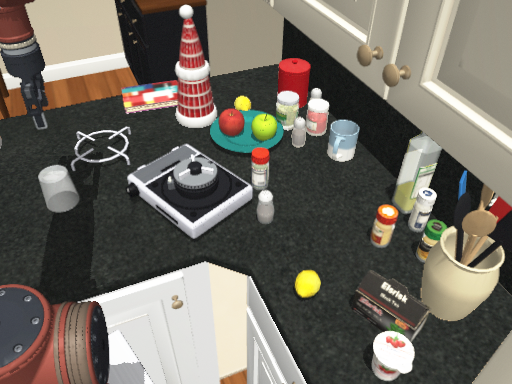

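View pics/top0.png

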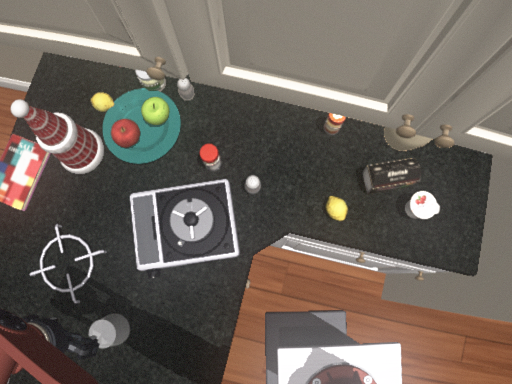

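The top view shows the stove at about (185,225) with the spreader at (191,219), the red jar at (209,155) and the shaker at (253,184). I'll zoom in.

```bash
cat > h.py <<'E'
import cv2,numpy as np
from plant import arm
def cp(n):
    c=arm.camera_params(n); return np.array(c["camera_matrix"]),np.array(c["distortion"]),np.array(c["extrinsics"])
def ray(n,uv,z):
    K,D,E=cp(n); uv=np.array(uv,float).reshape(-1,1,2)
    q=cv2.undistortPoints(uv,K,D).reshape(-1,2); R=E[:3,:3];t=E[:3,3]
    d=np.c_[q,np.ones(len(q))]@R; o=-R.T@t
    return o+d*((z-o[2])/d[:,2])[:,None]
def proj(n,P):
    K,D,E=cp(n); return cv2.projectPoints(np.array(P,float).reshape(-1,1,3),cv2.Rodrigues(E[:3,:3])[0],E[:3,3],K,D)[0].reshape(-1,2)
def pts(n,d):
    K,D,E=cp(n); h,w=d.shape; v,u=np.mgrid[:h,:w]
    q=cv2.undistortPoints(np.c_[u.ravel(),v.ravel()].astype(float).reshape(-1,1,2),K,D).reshape(-1,2)
    c=np.c_[q,np.ones(len(q))]*d.reshape(-1,1); return ((c-E[:3,3])@E[:3,:3]).reshape(h,w,3)
def crop(p,x0,y0,x1,y1,s,name):
    cv2.imwrite(name,cv2.resize(p[y0:y1,x0:x1,::-1],None,fx=s,fy=s,interpolation=cv2.INTER_CUBIC))
E
python3 - <<'E'
from h import *
t=np.load("top0.npz");s=np.load("scene0.npz")
crop(t['p'],150,180,230,260,7,"pics/t0c.png");crop(s['p'],145,140,245,215,7,"pics/s0c.png")
P=pts("top",t['d'])
for uv in[(191,219),(178,219),(200,210),(209,155),(253,184),(230,190)]: print(uv,P[uv[1],uv[0]].round(4),t['d'][uv[1],uv[0]])
E
```

```text
(191, 219) [0.4679 0.3593 0.1264] 0.9723666
(178, 219) [0.4709 0.3935 0.1077] 0.9911174
(200, 210) [0.4899 0.3391 0.12  ] 0.9832302
(209, 155) [0.628  0.3198 0.1081] 1.0226796
(253, 184) [0.5577 0.2129 0.0866] 1.0301691
(230, 190) [0.5552 0.2734 0.0297] 1.0850797
```

View pics/t0c.png

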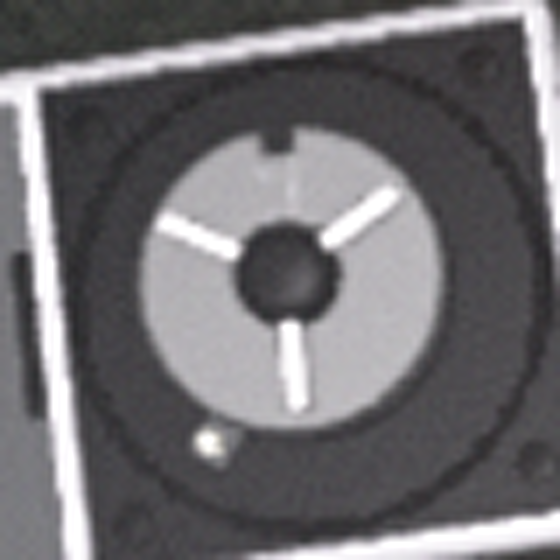

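View pics/s0c.png

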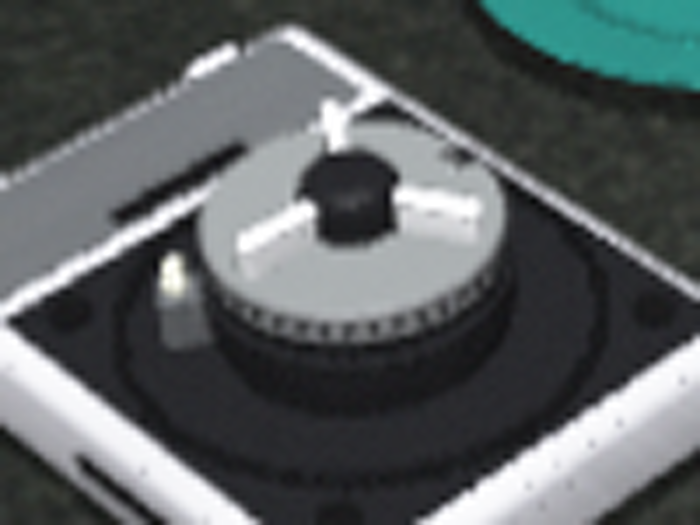

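The crops show the notch at crop (277,140), pointing away from the robot. The dome is at (288,273), the plug at (210,441), and the ribs are at (200,235), (360,215) and (293,365). Next I'll measure the centre and angles.

```bash
python3 - <<'E'
from h import *
t=np.load("top0.npz");p=t['p'];d=t['d'];P=pts("top",d)
g=p.max(2).astype(int)
sub=np.zeros_like(g,bool);sub[190:250,160:222]=1
Z=P[:,:,2]
m=sub&(g>130)&(Z>0.10)
cs,_=cv2.findContours(m.astype(np.uint8),cv2.RETR_EXTERNAL,cv2.CHAIN_APPROX_NONE)
c=max(cs,key=cv2.contourArea); h=cv2.convexHull(c)
W=ray("top",h.reshape(-1,2),0.1066)
(cx,cy),r=cv2.minEnclosingCircle((W[:,:2]*1000).astype(np.float32)); print("disc mm",cx,cy,r)
A=np.c_[2*W[:,:2],np.ones(len(W))];b=(W[:,:2]**2).sum(1);x=np.linalg.lstsq(A,b,rcond=None)[0];print("LS",x[:2],np.sqrt(x[2]+x[0]**2+x[1]**2))
C=x[:2]
f=lambda u,v:(u/7+150-.5+.0714,v/7+180-.5+.07)
for n,uv,z in[("notch",f(277,140),.1066),("plug",f(210,441),.096),("dome",f(289,268),.1256),("r0",f(296,405),.1206),("r1",f(165,222),.1206),("r2",f(395,192),.1206)]:
    w=ray("top",uv,z)[0][:2]; v=w-C; print(n,w.round(4),np.hypot(*v).round(4),np.degrees(np.arctan2(v[1],v[0])).round(1))
# scene view
f=lambda u,v:(u/7+145-.43,v/7+140-.43)
for n,uv,z in[("notch",f(458,157),.1066),("plug",f(174,258),.096),("dome",f(350,178),.1256),("rimfront",f(345,330),.1066)]:
    w=ray("scene",uv,z)[0][:2]; v=w-C; print("s",n,w.round(4),np.hypot(*v).round(4),np.degrees(np.arctan2(v[1],v[0])).round(1))
m=(Z>.1035)&(Z<.11)&sub; print("disc top z med",np.median(Z[m]),m.sum())
E
```

```text
disc mm 469.9818115234375 362.2121276855469 51.593360900878906
LS [0.46977034 0.36233593] 0.05110859029644795
notch [0.5178 0.3674] 0.0483 6.0
plug [0.4155 0.3912] 0.0615 152.0
dome [0.4708 0.3598] 0.0028 -69.1
r0 [0.4253 0.3578] 0.0448 -174.2
r1 [0.4877 0.403 ] 0.0445 66.2
r2 [0.4968 0.3248] 0.0462 -54.3
s notch [0.5141 0.3651] 0.0445 3.5
s plug [0.4143 0.3902] 0.062 153.3
s dome [0.4668 0.3576] 0.0056 -121.7
s rimfront [0.4344 0.3132] 0.0605 -125.7
disc top z med 0.10700031632692662 1027
```

>>> {"name": "step_arm", "arguments": {
  "fingers": [0, 0, 0, 0, 0, 0, 0, 0, 0, 0],
  "linear": [
    [-0.02, -0.005, 0],
    [-0.055, -0.014, 0],
    [-0.095, -0.025, 0],
    [-0.135, -0.035, 0],
    [-0.175, -0.045, 0.01],
    [-0.215, -0.056, 0.02],
    [-0.255, -0.066, 0.03],
    [-0.29, -0.076, 0.04],
    [-0.315, -0.082, 0.05],
    [-0.333, -0.086, 0.06]
  ],
  "yaw": [0.1, 0.22, 0.34, 0.46, 0.58, 0.7, 0.82, 0.94, 1.06, 1.18],
  "grip_force": 30
}}

```text
time_s: 0.93
ee_pos: [0.5062, 0.3812, 0.1702]
tool_rot: [[-0.015, 1.0, -0.0], [1.0, 0.015, -0.001], [-0.001, -0.0, -1.0]]
wrist_force: [0.3, -0.0, 0.5]
gripper_width: 0.002
```

```bash
cat >> h.py <<'E'
def to(xyz,psi):
    s=arm.observe();R=s['tool_rot'];e=s['ee_pos'];v=R.T@(np.array(xyz)-e)
    h=np.degrees(np.arctan2(R[1,0],R[0,0])); dy=-np.radians((psi-h+180)%360-180)
    print('t',round(s['time_s'],2),'pos',e.round(4),'head',h.round(2),'F',s['wrist_force'].round(2),'M',s['moment'].round(3),'grip',round(s['gripper_width'],3),'j6',s['joint_positions'][5].round(1)); print('shift',v.round(4),'yaw',dy.round(4))
E
python3 -c "
from h import *
to([.5036,.3830,.135],65.5)"
```

```text
t 0.93 pos [0.5062 0.3812 0.1702] head 90.88 F [ 0.35 -0.02  0.48] M [-0.007 -0.036 -0.018] grip 0.002 j6 29.8
shift [ 0.0019 -0.0025  0.0352] yaw 0.443
```

>>> {"name": "step_arm", "arguments": {
  "fingers": [0, 0, 0, 0, 0, 0],
  "linear": [
    [0.0005, -0.0005, 0.008],
    [0.001, -0.001, 0.017],
    [0.0015, -0.002, 0.026],
    [0.002, -0.0025, 0.035],
    [0.002, -0.0025, 0.035],
    [0.002, -0.0025, 0.035]
  ],
  "yaw": [0.11, 0.22, 0.33, 0.44, 0.44, 0.44]
}}

```text
time_s: 1.43
ee_pos: [0.5007, 0.3851, 0.135]
tool_rot: [[0.402, 0.916, -0.002], [0.916, -0.402, -0.001], [-0.002, -0.002, -1.0]]
wrist_force: [-0.1, -0.3, 0.3]
gripper_width: -0.004
```

```bash
python3 -c "
from h import *
to([.5036,.3830,.112],65.5)
p,d=arm.snapshot('scene'); crop(p,145,110,245,215,6,'pics/s1c.png')
p,d=arm.snapshot('top'); crop(p,150,180,230,260,7,'pics/t1c.png')"
```

```text
t 1.43 pos [0.5007 0.3851 0.135 ] head 66.33 F [-0.1  -0.27  0.3 ] M [ 0.002 -0.017 -0.045] grip -0.004 j6 54.9
shift [-0.0007  0.0035  0.023 ] yaw 0.0144
```

View pics/s1c.png

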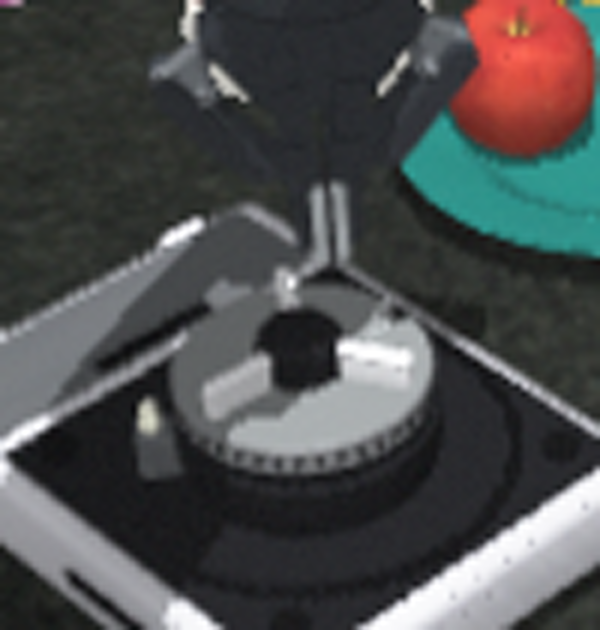

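View pics/t1c.png

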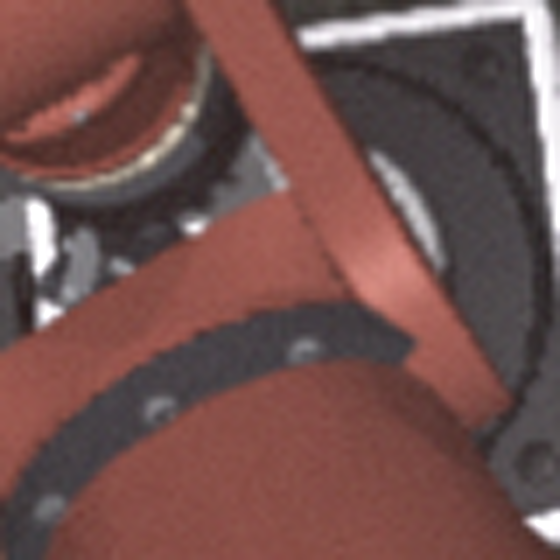

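The scene crop shows the shut tips at (330,262), beside the rib at (287,285), with the disc undisturbed. The tips are only about 17 mm thick together. I'll lower the hand behind the rib.

>>> {"name": "step_arm", "arguments": {
  "fingers": [0, 0, 0, 0, 0],
  "linear": [
    [-0.0005, 0.0035, 0.006],
    [-0.0005, 0.0035, 0.012],
    [-0.0005, 0.0035, 0.018],
    [-0.0005, 0.0035, 0.023],
    [-0.0005, 0.0035, 0.023]
  ],
  "yaw": [0.014, 0.014, 0.014, 0.014, 0.014]
}}

```text
time_s: 1.95
ee_pos: [0.5034, 0.3831, 0.1113]
tool_rot: [[0.417, 0.909, -0.003], [0.909, -0.417, -0.002], [-0.003, -0.002, -1.0]]
wrist_force: [-0.6, 0.5, 0.3]
gripper_width: -0.0
```

```bash
python3 -c "
from h import *
C=np.array([.4695,.3612])
to([.5036,.3830,.112],65.5)
for o in (.0125,):
  for k in range(1,11):
    th=np.radians(3*k);c,s=np.cos(th),np.sin(th)
    print(3*k,round(-th,4),np.round([.034*(c-1)+o*s,-.034*s+o*(c-1)],4))
"
```

```text
t 1.95 pos [0.5034 0.3831 0.1113] head 65.38 F [-0.59  0.46  0.25] M [-0.019  0.03  -0.061] grip -0.0 j6 55.5
shift [ 0.      0.0002 -0.0007] yaw -0.0022
3 -0.0524 [ 0.0006 -0.0018]
6 -0.1047 [ 0.0011 -0.0036]
9 -0.1571 [ 0.0015 -0.0055]
12 -0.2094 [ 0.0019 -0.0073]
15 -0.2618 [ 0.0021 -0.0092]
18 -0.3142 [ 0.0022 -0.0111]
21 -0.3665 [ 0.0022 -0.013 ]
24 -0.4189 [ 0.0021 -0.0149]
27 -0.4712 [ 0.002  -0.0168]
30 -0.5236 [ 0.0017 -0.0187]
```

>>> {"name": "step_arm", "arguments": {
  "fingers": [0, 0, 0, 0, 0, 0, 0],
  "linear": [
    [0, -0.0015, 0],
    [0, -0.003, 0],
    [0, -0.0045, 0],
    [0, -0.006, 0],
    [0, -0.0075, 0],
    [0, -0.0095, 0],
    [0, -0.0095, 0]
  ],
  "yaw": [0, 0, 0, 0, 0, 0, 0]
}}

```text
time_s: 2.53
ee_pos: [0.4957, 0.388, 0.1135]
tool_rot: [[0.417, 0.909, 0.0], [0.909, -0.417, 0.0], [0.0, 0.0, -1.0]]
wrist_force: [-0.1, 0.1, 1.2]
gripper_width: 0.002
```

>>> {"name": "step_arm", "arguments": {
  "fingers": [0, 0, 0, 0, 0, 0, 0, 0, 0, 0],
  "linear": [
    [0.0006, -0.0018, 0],
    [0.0011, -0.0036, 0],
    [0.0015, -0.0055, 0],
    [0.0019, -0.0073, 0],
    [0.0021, -0.0092, 0],
    [0.0022, -0.0111, 0],
    [0.0022, -0.013, 0],
    [0.0021, -0.0149, 0],
    [0.002, -0.0168, 0],
    [0.0017, -0.0187, 0]
  ],
  "yaw": [-0.0524, -0.1047, -0.1571, -0.2094, -0.2618, -0.3142, -0.3665, -0.4189, -0.4712, -0.5236]
}}

```text
time_s: 3.37
ee_pos: [0.4798, 0.3972, 0.1135]
tool_rot: [[-0.096, 0.995, 0.001], [0.995, 0.096, 0.0], [0.0, 0.001, -1.0]]
wrist_force: [-0.6, 0.7, -0.4]
gripper_width: -0.0
```

```bash
cat >> h.py <<'E'
C=np.array([.4695,.3612])
def arc(a,o=.0125,r=.034,z=.1115):
    a_=np.radians(a); rh=np.array([np.cos(a_),np.sin(a_)]);th=np.array([-rh[1],rh[0]])
    q=C+r*rh-o*th; to([q[0],q[1],z],a)
E
python3 -c "
from h import *
arc(95.5)
p,d=arm.snapshot('scene'); crop(p,145,110,245,215,6,'pics/s2c.png')"
```

```text
t 3.37 pos [0.4798 0.3972 0.1135] head 95.51 F [-0.61  0.75 -0.4 ] M [-0.003 -0.02   0.001] grip -0.0 j6 27.7
shift [-0.0009 -0.0012  0.002 ] yaw 0.0002
```

View pics/s2c.png

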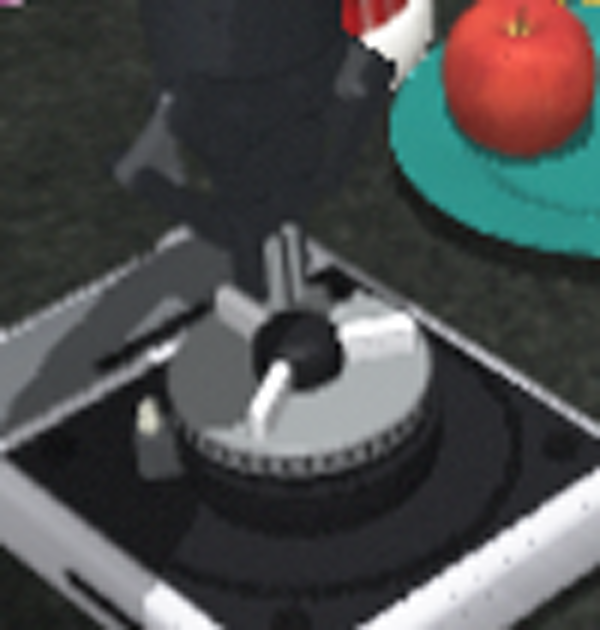

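The disc is turning with the finger: the pushed rib is now at crop (235,310) and the notch is behind it near (335,285). I'll carry on.

>>> {"name": "step_arm", "arguments": {
  "fingers": [0, 0, 0, 0, 0, 0, 0, 0, 0, 0],
  "linear": [
    [0.0005, -0.0018, 0],
    [0.0009, -0.0037, 0],
    [0.0012, -0.0057, 0.001],
    [0.0014, -0.0076, 0.001],
    [0.0015, -0.0096, 0.001],
    [0.0015, -0.0116, 0.001],
    [0.0014, -0.0136, 0.001],
    [0.0012, -0.0155, 0.001],
    [0.0011, -0.0175, 0.001],
    [0.0008, -0.0195, 0.001]
  ],
  "yaw": [-0.0524, -0.1047, -0.1571, -0.2094, -0.2618, -0.3142, -0.3665, -0.4189, -0.4712, -0.5236]
}}

```text
time_s: 4.25
ee_pos: [0.4603, 0.3962, 0.1125]
tool_rot: [[-0.58, 0.815, 0.001], [0.815, 0.58, 0.0], [-0.0, 0.001, -1.0]]
wrist_force: [0.7, -0.3, 1.1]
gripper_width: -0.001
```

>>> {"name": "step_arm", "arguments": {
  "fingers": [0, 0, 0, 0, 0, 0, 0, 0, 0, 0],
  "linear": [
    [0.0006, -0.0018, 0],
    [0.0011, -0.0036, 0],
    [0.0015, -0.0055, 0],
    [0.0019, -0.0073, 0],
    [0.0021, -0.0092, 0],
    [0.0022, -0.0111, 0],
    [0.0022, -0.013, 0],
    [0.0021, -0.0149, 0],
    [0.002, -0.0168, 0],
    [0.0017, -0.0187, 0]
  ],
  "yaw": [-0.0524, -0.1047, -0.1571, -0.2094, -0.2618, -0.3142, -0.3665, -0.4189, -0.4712, -0.5236]
}}

```text
time_s: 5.08
ee_pos: [0.4441, 0.3868, 0.1126]
tool_rot: [[-0.91, 0.416, 0.0], [0.416, 0.91, 0.001], [-0.0, 0.001, -1.0]]
wrist_force: [0.8, 0.2, 1.2]
gripper_width: -0.002
```

```bash
python3 -c "
from h import *
arc(155.5)
p,d=arm.snapshot('scene'); crop(p,145,110,245,215,6,'pics/s3c.png')"
```

```text
t 5.08 pos [0.4441 0.3868 0.1126] head 155.45 F [0.79 0.2  1.16] M [ 0.013 -0.042  0.003] grip -0.002 j6 -31.2
shift [ 0.0002 -0.0003  0.0011] yaw -0.0009
```

View pics/s3c.png

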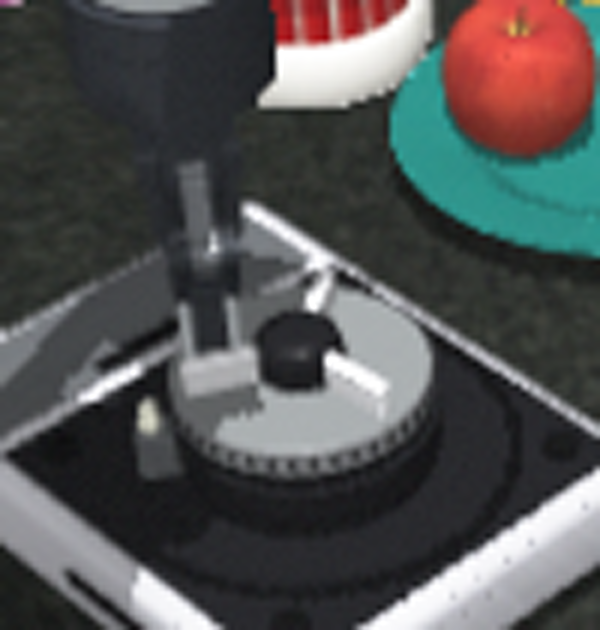

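The finger sits against the rib, at crop (222,368). From the rib ends I'll work out how much turn is left.

```bash
python3 -c "
from h import *
f=lambda u,v:(u/6+145-.42,v/6+110-.42)
print(proj('scene',[[*C,.1256]]), f(298,338))
D=ray('scene',f(296,335),.1256)[0][:2];print(D)
for uv in[(186,375),(387,385),(328,270)]:
  w=ray('scene',f(*uv),.1206)[0][:2]; v=w-C; print(w.round(4),np.hypot(*v).round(4),np.degrees(np.arctan2(v[1],v[0])).round(1)%360)
"
```

```text
[[194.69051291 163.78841551]] (194.24666666666667, 165.91333333333336)
[0.46478415 0.35722412]
[0.421  0.3681] 0.0489 171.9
[0.4789 0.3156] 0.0466 281.6
[0.5005 0.3898] 0.0422 42.7
```

About 46° remain. I'll turn 30° more, then continue in small, force-checked steps.

>>> {"name": "step_arm", "arguments": {
  "fingers": [0, 0, 0, 0, 0, 0, 0, 0, 0, 0],
  "linear": [
    [0.0006, -0.0018, 0],
    [0.0011, -0.0036, 0],
    [0.0015, -0.0055, 0],
    [0.0019, -0.0073, 0],
    [0.0021, -0.0092, 0],
    [0.0022, -0.0111, 0],
    [0.0022, -0.013, 0],
    [0.0021, -0.0149, 0],
    [0.002, -0.0168, 0],
    [0.0017, -0.0187, 0]
  ],
  "yaw": [-0.0524, -0.1047, -0.1571, -0.2094, -0.2618, -0.3142, -0.3665, -0.4189, -0.4712, -0.5236]
}}

```text
time_s: 5.97
ee_pos: [0.4347, 0.3705, 0.1125]
tool_rot: [[-0.996, -0.094, 0.0], [-0.094, 0.996, 0.0], [-0.0, 0.0, -1.0]]
wrist_force: [0.4, 1.3, 0.4]
gripper_width: 0.003
```

```bash
python3 -c "
from h import *
arc(185.5)
p,d=arm.snapshot('scene'); crop(p,145,110,245,215,6,'pics/s4c.png')
p,d=arm.snapshot('top'); crop(p,150,180,230,260,7,'pics/t4c.png')
for k in range(1,11):
    th=np.radians(1*k);c,s=np.cos(th),np.sin(th);o=.0125
    print(k,round(-th,4),np.round([.034*(c-1)+o*s,-.034*s+o*(c-1)],4))
"
```

```text
t 5.97 pos [0.4347 0.3705 0.1125] head -174.61 F [0.4  1.29 0.42] M [ 0.019  0.01  -0.001] grip 0.003 j6 -62.0
shift [ 0.0003 -0.0001  0.001 ] yaw -0.0019
1 -0.0175 [ 0.0002 -0.0006]
2 -0.0349 [ 0.0004 -0.0012]
3 -0.0524 [ 0.0006 -0.0018]
4 -0.0698 [ 0.0008 -0.0024]
5 -0.0873 [ 0.001 -0.003]
6 -0.1047 [ 0.0011 -0.0036]
7 -0.1222 [ 0.0013 -0.0042]
8 -0.1396 [ 0.0014 -0.0049]
9 -0.1571 [ 0.0015 -0.0055]
10 -0.1745 [ 0.0017 -0.0061]
```

View pics/s4c.png

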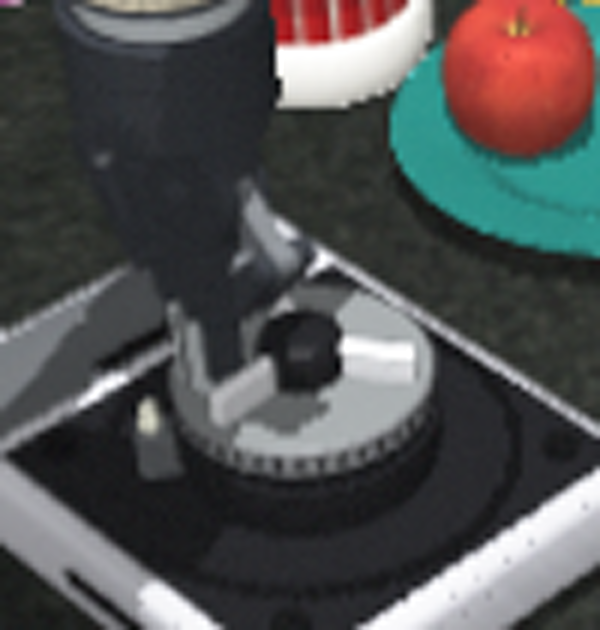

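View pics/t4c.png

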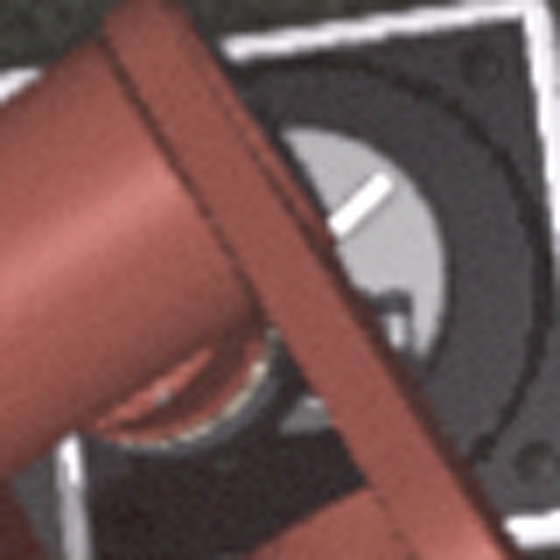

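The pushed rib is at about 190° and the rib visible from above is at crop (362,208), so about 20° remain. Next steps are 1° per row.

>>> {"name": "step_arm", "arguments": {
  "fingers": [0, 0, 0, 0, 0, 0, 0, 0, 0, 0],
  "linear": [
    [0.0002, -0.0006, 0],
    [0.0004, -0.0012, 0],
    [0.0006, -0.0018, 0],
    [0.0008, -0.0024, 0],
    [0.001, -0.003, 0],
    [0.0011, -0.0036, 0],
    [0.0013, -0.0042, 0],
    [0.0014, -0.0049, 0],
    [0.0015, -0.0055, 0],
    [0.0017, -0.0061, 0]
  ],
  "yaw": [-0.0175, -0.0349, -0.0524, -0.0698, -0.0873, -0.1047, -0.1222, -0.1396, -0.1571, -0.1745]
}}

```text
time_s: 6.9
ee_pos: [0.4335, 0.364, 0.1123]
tool_rot: [[-0.964, -0.267, -0.0], [-0.267, 0.964, -0.0], [0.0, -0.0, -1.0]]
wrist_force: [-0.2, 0.1, -0.5]
gripper_width: -0.0
```

>>> {"name": "step_arm", "arguments": {
  "fingers": [0, 0, 0, 0, 0],
  "linear": [
    [0.0002, -0.0006, 0],
    [0.0004, -0.0012, 0],
    [0.0006, -0.0018, 0],
    [0.0008, -0.0024, 0],
    [0.001, -0.003, 0]
  ],
  "yaw": [-0.0175, -0.0349, -0.0524, -0.0698, -0.0873]
}}

```text
time_s: 7.32
ee_pos: [0.4332, 0.3608, 0.1122]
tool_rot: [[-0.937, -0.35, -0.0], [-0.35, 0.937, -0.0], [0.0, -0.0, -1.0]]
wrist_force: [0.5, -0.4, 0.0]
gripper_width: -0.003
```

```bash
python3 -c "
from h import *
arc(200.5)
p,d=arm.snapshot('scene'); crop(p,145,110,245,215,6,'pics/s5c.png')
"
```

```text
t 7.32 pos [0.4332 0.3608 0.1122] head -159.54 F [ 0.49 -0.42  0.01] M [-0.052 -0.007  0.032] grip -0.003 j6 -77.8
shift [-0.0001  0.0002  0.0007] yaw -0.0007
```

View pics/s5c.png

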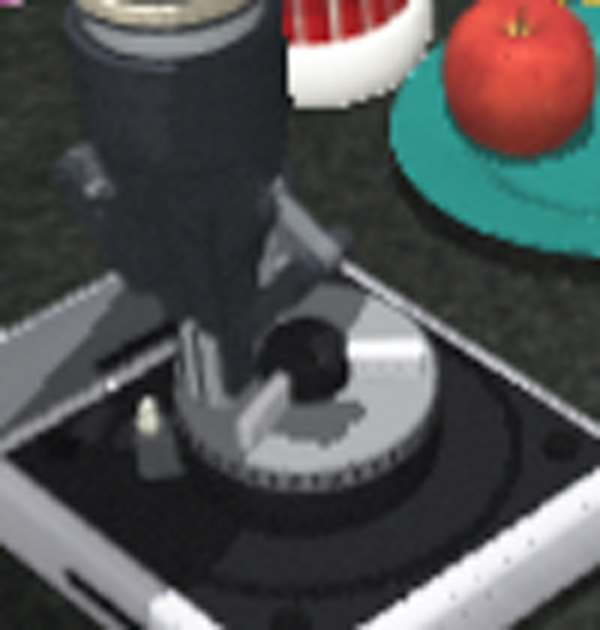

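The disc looks lower and shifted slightly: the dome is at (305,360), where before it was at (298,350). I'll check this with the depth image.

```bash
python3 -c "
from h import *
def chk(p,d,tag):
  P=pts('scene',d); q=P.reshape(-1,3); g=p.reshape(-1,3).max(1)
  v=q[:,:2]-C; r=np.hypot(*v.T); a=np.degrees(np.arctan2(v[:,1],v[:,0]))
  m=(r<.05)&(r>.02)&(q[:,2]>.085)&(q[:,2]<.1125)
  A=np.c_[v[m],np.ones(m.sum())]
  z=q[m,2];k=np.ones(len(z),bool)
  for _ in range(5):
    x=np.linalg.lstsq(A[k],z[k],rcond=None)[0]; k=abs(A@x-z)<.002
  print(tag,'plane slopes deg',np.degrees(x[:2]).round(2),'z at C',x[2].round(4),k.sum(),len(k))
  dm=(r<.03)&(q[:,2]>.1)&(g<60); print(' dome top z',np.percentile(q[dm,2],[50,90,97]).round(4), 'centroid of top', q[dm&(q[:,2]>np.percentile(q[dm,2],70))].mean(0).round(4))
t=np.load('scene0.npz');chk(t['p'],t['d'],'start')
p,d=arm.snapshot('scene');chk(p,d,'now'); np.savez('s6.npz',p=p,d=d)
p,d=arm.snapshot('top');crop(p,150,180,230,260,7,'pics/t6c.png')
"
```

```text
start plane slopes deg [-0.2   0.26] z at C 0.1052 496 640
 dome top z [0.1217 0.1249 0.126 ] centroid of top [0.4672 0.362  0.1247]
now plane slopes deg [3.38 0.59] z at C 0.1009 395 564
 dome top z [0.1183 0.2534 0.2848] centroid of top [0.4578 0.3488 0.195 ]
```

View pics/t6c.png

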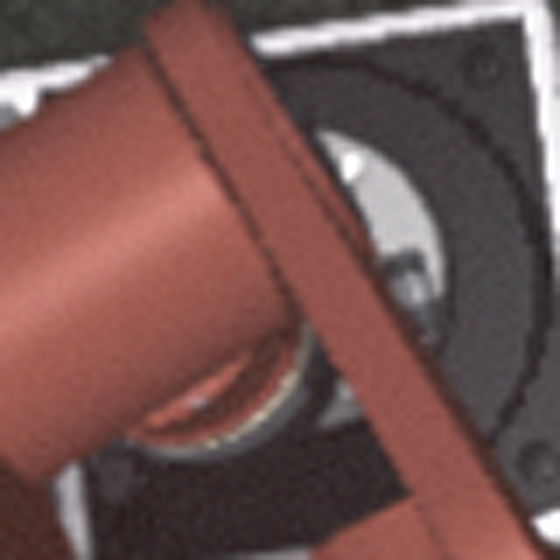

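The depth shows the disc has dropped about 4 mm at the dome, but the fitted plane has a slight slope. The finger may be causing that, so I'll back off and get a clear view before pressing.

>>> {"name": "step_arm", "arguments": {
  "fingers": [0, 0, 0, 0, 0, 0, 0, 0, 0, 0],
  "linear": [
    [0, 0.002, 0],
    [0, 0.005, 0],
    [0, 0.008, -0.002],
    [0, 0.01, -0.015],
    [0, 0.02, -0.04],
    [0.005, 0.045, -0.065],
    [0.015, 0.08, -0.08],
    [0.025, 0.12, -0.085],
    [0.03, 0.16, -0.09],
    [0.035, 0.195, -0.09]
  ],
  "yaw": [0, 0, 0, 0, 0, 0, 0, 0, 0, 0]
}}

```text
time_s: 8.3
ee_pos: [0.3319, 0.5348, 0.206]
tool_rot: [[-0.937, -0.348, 0.003], [-0.348, 0.937, 0.004], [-0.004, 0.003, -1.0]]
wrist_force: [1.3, -0.2, 0.0]
gripper_width: 0.001
```

```bash
cat > chk.py <<'E'
from h import *
import sys
def chk(n,p,d,tag):
  P=pts(n,d); q=P.reshape(-1,3); g=p.reshape(-1,3).max(1)
  v=q[:,:2]-C; r=np.hypot(*v.T)
  m=(r<.049)&(r>.021)&(q[:,2]>.085)&(q[:,2]<.1125)
  A=np.c_[v[m],np.ones(m.sum())]; z=q[m,2];k=np.ones(len(z),bool)
  for _ in range(6):
    x=np.linalg.lstsq(A[k],z[k],rcond=None)[0]; k=abs(A@x-z)<.002
  dm=(r<.012)&(q[:,2]<.14)
  print(tag,n,'slopes deg',np.degrees(x[:2]).round(2),'z at C',x[2].round(4),k.sum(),len(k),'dome z',np.percentile(q[dm,2],[50,90]).round(4))
if __name__=='__main__':
  tag=sys.argv[1]
  for n in('scene','top'):
    t=np.load(n+'0.npz');chk(n,t['p'],t['d'],'start')
    p,d=arm.snapshot(n);chk(n,p,d,'now'); np.savez(f'{n}_{tag}.npz',p=p,d=d)
    crop(p,*((145,130,245,215,7) if n=='scene' else (150,180,230,260,7)),f'pics/{n}_{tag}.png')
  to([*C,.14],200.5)
E
python3 chk.py a
```

```text
start scene slopes deg [-0.24  0.24] z at C 0.1052 466 582 dome z [0.1235 0.1258]
now scene slopes deg [1.75 0.56] z at C 0.1009 485 640 dome z [0.1192 0.1209]
start top slopes deg [-0.33  0.47] z at C 0.1071 662 937 dome z [0.1261 0.1283]
now top slopes deg [2.38 0.41] z at C 0.1028 681 951 dome z [0.1213 0.1232]
t 8.4 pos [0.3298 0.5365 0.2046] head -159.31 F [ 0.21 -0.51 -0.39] M [ 0.032  0.003 -0.031] grip -0.005 j6 -58.8
shift [-0.0686 -0.2136  0.0639] yaw 0.0033
```

View pics/scene_a.png

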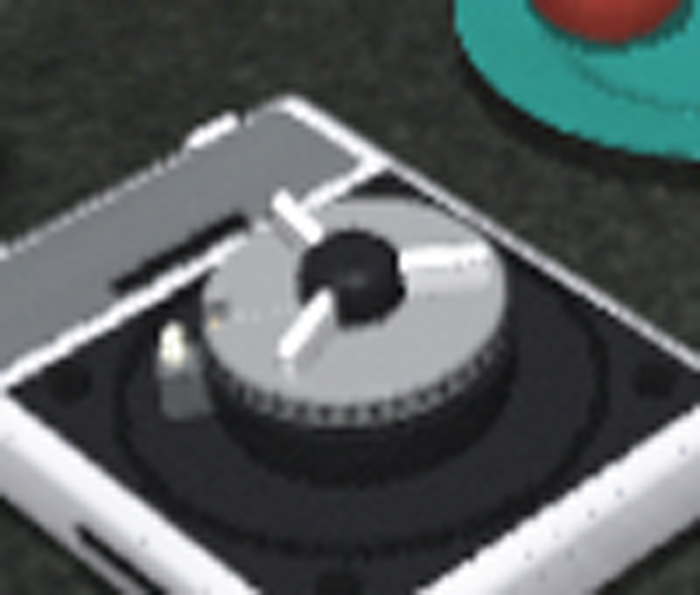

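View pics/top_a.png

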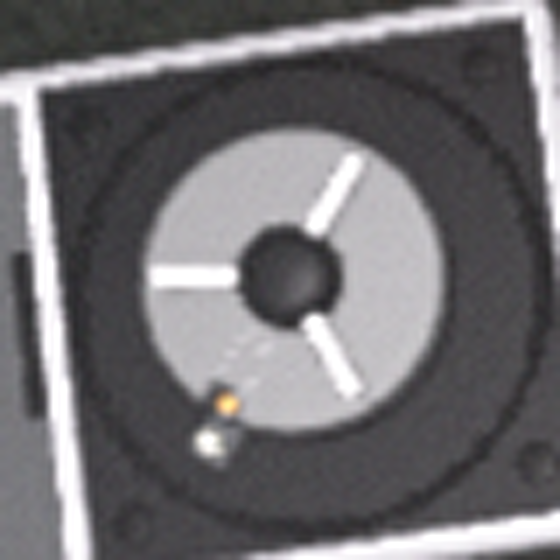

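Now it's clear: the brass pin at top crop (227,404) is showing in the notch, next to the plug at (210,441). The disc has dropped 4.3 mm, with the dome at z≈0.121. Next I'll go over the dome and press.

>>> {"name": "step_arm", "arguments": {
  "fingers": [0, 0, 0, 0, 0, 0, 0, 0, 0, 0],
  "linear": [
    [-0.008, -0.025, 0],
    [-0.018, -0.055, 0],
    [-0.029, -0.09, 0.005],
    [-0.04, -0.125, 0.015],
    [-0.051, -0.16, 0.028],
    [-0.06, -0.188, 0.042],
    [-0.066, -0.206, 0.054],
    [-0.0685, -0.2135, 0.063],
    [-0.0685, -0.2135, 0.064],
    [-0.0685, -0.2135, 0.064]
  ],
  "yaw": [0, 0, 0, 0, 0, 0, 0, 0, 0, 0]
}}

```text
time_s: 9.23
ee_pos: [0.4706, 0.3552, 0.138]
tool_rot: [[-0.938, -0.347, -0.002], [-0.347, 0.938, -0.0], [0.001, 0.0, -1.0]]
wrist_force: [-0.4, -0.3, -0.3]
gripper_width: 0.0
```

```bash
python3 -c "
from h import *
to([*C,.1225],200.5)
p,d=arm.snapshot('scene'); crop(p,145,110,245,215,6,'pics/s7c.png')"
```

```text
t 9.23 pos [0.4706 0.3552 0.138 ] head -159.69 F [-0.42 -0.29 -0.27] M [0.046 0.047 0.022] grip 0.0 j6 -80.1
shift [-0.0011  0.006   0.0155] yaw -0.0033
```

View pics/s7c.png

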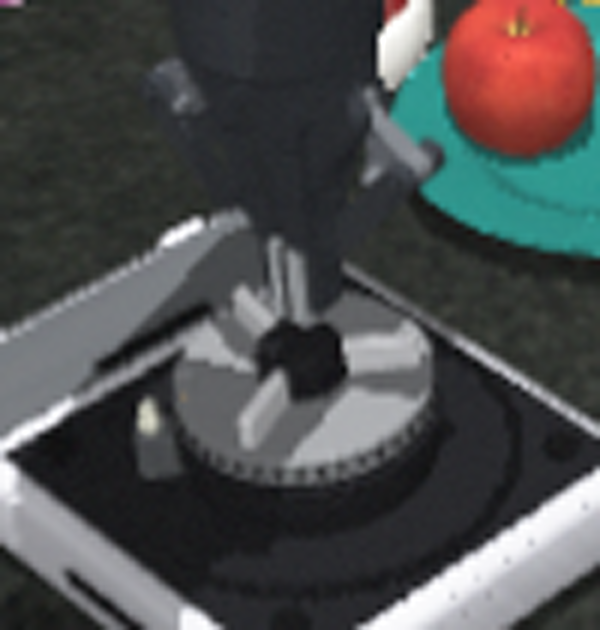

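The tip is above the dome but about 6 mm off. I'll correct the position, then let it settle.

>>> {"name": "step_arm", "arguments": {
  "fingers": [0, 0, 0, 0, 0],
  "linear": [
    [-0.001, 0.002, 0.001],
    [-0.001, 0.004, 0.003],
    [-0.001, 0.006, 0.006],
    [-0.001, 0.006, 0.009],
    [-0.001, 0.006, 0.009]
  ],
  "yaw": [0, 0, 0, 0, 0]
}}

```text
time_s: 9.7
ee_pos: [0.4691, 0.3616, 0.1286]
tool_rot: [[-0.937, -0.349, -0.001], [-0.349, 0.937, -0.001], [0.001, -0.0, -1.0]]
wrist_force: [-0.1, -0.3, 0.0]
gripper_width: 0.002
```

```bash
python3 -c "
from h import *
to([*C,.1225],200.5)"
```

```text
t 9.7 pos [0.4691 0.3616 0.1286] head -159.56 F [-0.14 -0.3   0.03] M [ 0.005 -0.032  0.018] grip 0.002 j6 -79.6
shift [-0.0002 -0.0005  0.0061] yaw -0.0011
```

>>> {"name": "step_arm", "arguments": {
  "fingers": [0, 0, 0, 0, 0, 0, 0],
  "linear": [
    [0, 0, 0.0015],
    [0, 0, 0.003],
    [0, 0, 0.0045],
    [0, 0, 0.006],
    [0, 0, 0.007],
    [0, 0, 0.008],
    [0, 0, 0.008]
  ],
  "yaw": [0, 0, 0, 0, 0, 0, 0]
}}

```text
time_s: 10.28
ee_pos: [0.4703, 0.3612, 0.1215]
tool_rot: [[-0.938, -0.348, 0.0], [-0.348, 0.938, 0.0], [-0.0, -0.0, -1.0]]
wrist_force: [0.6, 0.2, 0.7]
gripper_width: -0.001
```

>>> {"name": "step_arm", "arguments": {
  "fingers": [0, 0, 0, 0],
  "linear": [
    [0, 0, 0.0005],
    [0, 0, 0.001],
    [0, 0, 0.0015],
    [0, 0, 0.0015]
  ],
  "yaw": [0, 0, 0, 0]
}}

```text
time_s: 10.62
ee_pos: [0.4708, 0.3617, 0.1209]
tool_rot: [[-0.938, -0.348, 0.002], [-0.348, 0.938, 0.001], [-0.002, 0.0, -1.0]]
wrist_force: [-0.4, 0.2, 5.4]
gripper_width: -0.004
```

>>> {"name": "step_arm", "arguments": {
  "fingers": [0, 0, 0, 0],
  "linear": [
    [0, 0, 0.0005],
    [0, 0, 0.001],
    [0, 0, 0.0015],
    [0, 0, 0.0015]
  ],
  "yaw": [0, 0, 0, 0]
}}

```text
time_s: 10.95
ee_pos: [0.4708, 0.3619, 0.1194]
tool_rot: [[-0.938, -0.348, 0.002], [-0.348, 0.938, 0.001], [-0.002, 0.001, -1.0]]
wrist_force: [0.2, 0.4, 3.5]
gripper_width: 0.004
```

>>> {"name": "step_arm", "arguments": {
  "fingers": [0, 0, 0, 0],
  "linear": [
    [0, 0, 0.0005],
    [0, 0, 0.001],
    [0, 0, 0.0015],
    [0, 0, 0.0015]
  ],
  "yaw": [0, 0, 0, 0]
}}

```text
time_s: 11.28
ee_pos: [0.4699, 0.3613, 0.1171]
tool_rot: [[-0.937, -0.348, -0.0], [-0.348, 0.937, -0.0], [0.0, 0.0, -1.0]]
wrist_force: [-0.6, -0.8, 5.6]
gripper_width: 0.001
```

>>> {"name": "step_arm", "arguments": {
  "fingers": [0, 0, 0, 0],
  "linear": [
    [0, 0, 0.0005],
    [0, 0, 0.001],
    [0, 0, 0.0015],
    [0, 0, 0.0015]
  ],
  "yaw": [0, 0, 0, 0]
}}

```text
time_s: 11.62
ee_pos: [0.4706, 0.3617, 0.1171]
tool_rot: [[-0.938, -0.348, 0.001], [-0.348, 0.938, 0.001], [-0.001, 0.0, -1.0]]
wrist_force: [-1.4, -1.1, 8.8]
gripper_width: -0.004
```

z has stalled at 0.117, which is the home dome height, and the force is rising. I'll press slightly more to confirm.

>>> {"name": "step_arm", "arguments": {
  "fingers": [0, 0, 0, 0],
  "linear": [
    [0, 0, 0.0005],
    [0, 0, 0.001],
    [0, 0, 0.0015],
    [0, 0, 0.0015]
  ],
  "yaw": [0, 0, 0, 0]
}}

```text
time_s: 11.95
ee_pos: [0.4707, 0.3618, 0.117]
tool_rot: [[-0.937, -0.348, 0.001], [-0.348, 0.937, 0.001], [-0.001, 0.0, -1.0]]
wrist_force: [-4.0, -3.0, 15.3]
gripper_width: -0.001
```

Solid at 15 N with no further travel. I'll lift straight up, move clear and check.

>>> {"name": "step_arm", "arguments": {
  "fingers": [0, 0, 0, 0, 0, 0, 0, 0, 0, 0],
  "linear": [
    [0, 0, -0.003],
    [0, 0, -0.007],
    [0, 0, -0.02],
    [0, 0, -0.045],
    [0.003, 0.02, -0.07],
    [0.015, 0.05, -0.09],
    [0.03, 0.09, -0.09],
    [0.045, 0.13, -0.09],
    [0.055, 0.17, -0.09],
    [0.065, 0.2, -0.09]
  ],
  "yaw": [0, 0, 0, 0, 0, 0, 0, 0, 0, 0]
}}

```text
time_s: 12.78
ee_pos: [0.3374, 0.528, 0.2042]
tool_rot: [[-0.937, -0.349, -0.0], [-0.349, 0.937, 0.001], [0.0, 0.001, -1.0]]
wrist_force: [0.0, -0.2, 0.5]
gripper_width: -0.0
```

>>> {"name": "step_arm", "arguments": {
  "fingers": [0, 0, 0],
  "linear": [
    [0, 0, 0],
    [0, 0, 0],
    [0, 0, 0]
  ],
  "yaw": [0, 0, 0]
}}

```text
time_s: 13.03
ee_pos: [0.3394, 0.5256, 0.2034]
tool_rot: [[-0.937, -0.349, -0.0], [-0.349, 0.937, -0.001], [0.001, -0.001, -1.0]]
wrist_force: [0.8, -0.1, -0.5]
gripper_width: 0.0
```

```bash
python3 chk.py b; python3 -c "
from h import *
for n in('scene','top'):
  a=np.load(n+'0.npz')['p'].astype(int);b=np.load(n+'_b.npz')['p'].astype(int)
  for nm,P in(('jar',[.628,.32,.1]),('shaker',[.558,.213,.08])):
    u,v=proj(n,P)[0].round().astype(int); print(n,nm,u,v,abs(a-b)[v-12:v+13,u-9:u+10].max(2).mean().round(1))
  Y=lambda p:cv2.moments(cv2.inRange(cv2.cvtColor(p.astype(np.uint8),cv2.COLOR_RGB2HSV),(22,150,120),(35,255,255))[:, 280:],True)
  for p in(a,b): m=Y(p);print(' lemon',round(m['m10']/m['m00'],2)+280,round(m['m01']/m['m00'],2))
"
```

```text
start scene slopes deg [-0.24  0.24] z at C 0.1052 466 582 dome z [0.1235 0.1258]
now scene slopes deg [0.04 0.09] z at C 0.0966 445 672 dome z [0.1152 0.1163]
start top slopes deg [-0.33  0.47] z at C 0.1071 662 937 dome z [0.1261 0.1283]
now top slopes deg [0.49 0.22] z at C 0.0988 689 1002 dome z [0.1175 0.1195]
t 13.13 pos [0.3403 0.525  0.2036] head -159.72 F [ 0.03 -0.58  0.5 ] M [-0.018  0.008  0.043] grip -0.003 j6 -59.6
shift [-0.0645 -0.1984  0.0637] yaw -0.0039
scene jar 258 155 1.7
scene shaker 263 196 3.6
 lemon 307.14 283.03
 lemon 307.16 283.04
top jar 209 156 3.3
top shaker 253 184 4.9
 lemon 329.0 204.0
 lemon 345.0 214.0
```

View pics/scene_b.png

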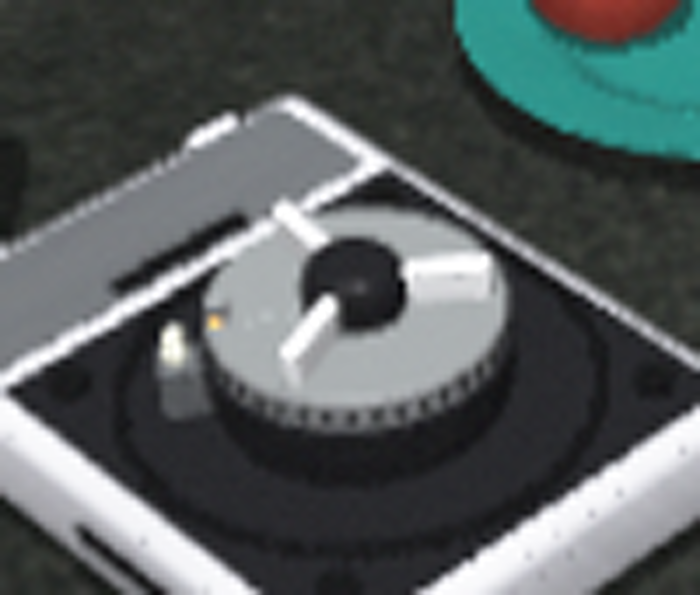

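View pics/top_b.png

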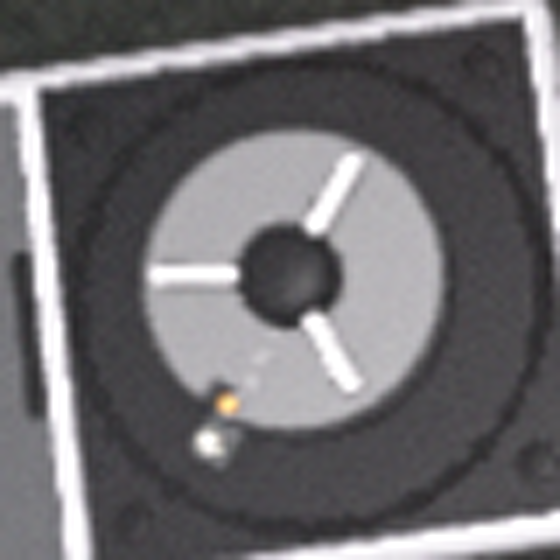

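Both views show the pin in the notch. The disc is level and 8.3–8.6 mm below its starting height, so it is home (8.6 expected). The "top" lemon reading is unreliable because its mask caught only a stray pixel or two. The scene view shows the lemon hasn't moved. Handing in.

```bash
python3 -c "
from plant import arm
print(arm.hand_in())"
```

```text
the job is handed in; nothing more can be done
None
```

The flame spreader is fully home, flat on the burner, and I handed the job in at about 13 s of the 58 s allowed. I pushed one rib about 146° counter-clockwise with the shut fingertips until the notch dropped over the pin. I then pressed the dome down in small steps until it stopped at 15 N, and moved the hand clear.

**Last checks:**
- **Height:** the disc sits 8.3 mm (top view) and 8.6 mm (scene view) below its starting height; 8.6 mm was expected. While being pressed, the dome stopped at z = 0.117, which is its home height.
- **Level:** the disc is level to within 0.5°. Before pressing it had tilted about 2° after dropping over the pin; pressing levelled it.
- **Pin:** the brass pin shows in the notch in both views.
- **Other objects:** the jar and shaker look unchanged in both views, and the lemon hasn't moved in the scene view.
- **Hand:** it is clear of everything, with wrist force near zero.

**Checks that disagreed or failed:**
- **Lemon, top view:** its colour mask caught only a stray pixel or two, so that reading was useless and I relied on the scene view.
- **Press force:** the readings taken between steps as the disc went down were only 3.5 to 5.6 N, below the 7 to 12 N expected. The peak may have fallen between readings.

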